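Hold the scrap bin open with its lever

TASK

Hold the lid of the food-scrap bin open for the cook beside you; pushing with the fingertips is enough, nothing needs to be gripped. First push the knob of the sliding catch fully in, towards the lever, so that the lever is unlocked; then press the paddle at the lever's long end down as far as it goes, so that the heavy flap is raised fully, and finish while still holding it down there. Raise the flap only by the lever, never by touching it, and leave the jar, the mug and the bowl where they stand.

Things in the scene. Friction and masses are not known exactly. Their poses are not given: they have to be found in the camera images.
- caddy: the whole scrap bin with its mechanism, fixed to the table. Open aluminium box 200 x 200 mm, 158 mm high, covered by a steel flap. Origin: on the table under the centre of the box; z up. The lever runs along the caddy's y direction beside the box face that looks to the caddy's -x (the robot's side), at x = -122 mm; its long end sticks out past the box towards -y. A dark steel base plate, 8 mm thick, covers x -155 to +95, y -260 to +140 mm.
- catch (a joint): sliding catch, metres: 0 = locked, 0.045 = fully in (end stop, unlocked). It may start up to 8 mm in. It slides along the caddy's +x, takes about 3 N, and stays where it is left. While locked, its upright block (30 mm wide along x) stands under the middle of the lever and stops it going down.
- knob (a point): centre of the outer face of the catch's push knob, a black upright disc 32 mm across and 12 mm thick, 105 mm above the table, on the end of a 12 mm rod; its face looks to the caddy's -x. With the catch at 0 it lies at x -240, y -130 mm of the caddy, with free space on its outer side and below it down to the base plate or table. Push it along the caddy's +x.
- lever_angle (a joint): lever angle, rad: 0 = at rest, long end up; 0.5 = long end fully down (end stop). A steel bar 14 mm wide and 10 mm thick on a pivot at x -122, y -10, z 155 mm of the caddy; the long arm is 245 mm, the short arm 70 mm with its end under a lug on the side of the flap. At rest the long arm slopes up by 0.25 rad, fully down it slopes down by 0.25 rad. The flap's weight returns it when let go.
- lever: the lever itself; origin on its pivot, its y axis along the bar towards the short end.
- paddle (a point): centre of the top face of the black flat paddle on the lever's long end, 55 mm along the lever, 38 mm across, 6 mm thick; it lies 225 mm from the pivot along the lever and 11 mm above the lever's centre line. At rest it is 221 mm above the table, fully down 110 mm; its y in the caddy's frame is -225 mm at rest, -235 mm half way and -231 mm fully down. Pressing it down takes about 6 to 12 N.
- flap_angle (a joint): flap angle, rad: 0 = shut; grows as it rises; about 0.59 with the lever fully down.
- flap: heavy steel flap, 222 x 222 mm, about 1.5 kg, flat on top of the box 165 mm above the table when shut. Origin: on its hinge line, which lies along the box edge at the caddy's y = +100 mm; the free edge, at y = -115 mm, rises. Not to be touched.
- jar: bystander: closed jar, 56 mm across, 95 mm high; origin at the centre of its underside.
- mug: bystander: white mug, 76 mm across, 85 mm high; origin at the centre of its underside.
- bowl: bystander: small steel bowl, 110 mm across, 50 mm high; origin at the centre of its underside.

How it is judged:
By the outcome, as a careful person would: the job done as asked, in the order asked, and still so for the second after the job is handed in, while the arm keeps its last pose, push and grip.
It also fails if it takes over 51 s, if anything falls off the work surface, if the arm or the gripper's body presses on something with over 40 N, if the wrist force passes 120 N, or if a joint passes its speed limit or range.

ROBOT

A 6-joint arm with a two-finger parallel gripper is mounted at the origin on the work surface. World frame = base frame: x ahead of the robot, y to its left, z up, the work surface at z = 0. Lengths are in m, angles in rad, forces in N, time in s.
With the tool pointing down it reaches from about 0.325 to 0.875 m from the base axis. Payload 4.4 kg.
Tool frame: the origin (TCP) lies between the finger pads; the fingertips stand 19 mm ahead of it and the grasp point (between the pads) is the TCP; z points along the fingers, y is the line along which they close (so a half turn about z gives the same grasp; the last joint's range is limited). The gripper opens to 85 mm and grips with 20 to 120 N. Pads are 22 mm wide; open, the fingers measure 114 mm over their backs; the gripper's body (76 mm by 85 mm) begins 54 mm behind the grasp point. The pads swing forward as they close: fully open they stand 13 mm farther back than shut.
Start: joints at [1.065, 0.207, 1.542, -0, 1.393, -0.15], TCP at [0.2, 0.539, 0.25] pointing down, gripper open.
Joint ranges: [-2.73, 2.73], [-0.86, 2.22], [0.23, 2.46], [-1.11, 4.25], [0.08, 2.63], [-2.82, 2.82]. Speed limits (rad/s): [2.79, 2.79, 3.14, 3.14, 3.14, 3.14].

INTERFACE

Orientations are given as a rotation vector (axis times angle).
In Python, from rig import state, capture, get_calibration, finish_job gives the robot as it stands.
- The arm moves only by the shell command python3 -m handwheel 'ROWS' [FORCE]. ROWS is JSON, a list of rows, each a list of 7 numbers: the shift along the tool's x, y, z in m, then the turn, a rotation vector about the tool's x, y, z in degrees, then the closure, from -1 (fully open) to 1 (shut), so that 0 is half open. A call has 1 to 10 rows; each row shifts and turns the commanded pose from where the row before left it, along the tool's axes as they then stand; what a row does not reach is not made up. A row lasts 1/8 s, in which the tool goes at most 62.5 mm and 10.7 degrees, less where a joint would pass 70% of its speed; a pose out of reach is approached as far as the arm can. A call is refused whole if a number of a shift passes 0.0625 or a number of a turn 10.7, either way. A call with a gripper value outside its range is refused whole. The fingers move at their own pace and stop on an object; FORCE is the grip in N (left out, the last holds). Time passes only in rows, so rows that do not move let the fingers close. It gives the time, the measured TCP pose, the force, the opening and the grip force at its end, in the units of the state.
- state(): the state, without advancing time (a new reading comes with each control period).
- capture(name): name is "scene" or "top" or "wrist"; returns the picture (400x640x3 uint8, blue, green, red); there is no depth.
- get_calibration(name): a dict with "mtx" (3x3 intrinsics, pixels), "k1" (the pictures are not rectified: a ray, as slopes to the right and down, at radius r is drawn at 1 + k1 r^2 times it, then the intrinsics apply), "rvec" (rotation vector, rad) and "tvec" (3), from world to camera coordinates, as OpenCV has them; the wrist camera has in their place "tool_from_camera" (4x4, takes a point from camera to tool coordinates, whose origin is the TCP and whose axes are the flange's). Camera axes: x right, y down, z forward; pixel columns grow to the right and rows downward; lengths in m; the calibration is good to about 2 mm. A picture is of the moment at which its call begins: read the wrist's pose just before it. get_calibration takes no time and is no camera call.
- finish_job(): hands the job in; it is judged then, once.
The state is a dict: "time_s": time; "qpos": joint angles; "joint_velocities": joint speeds; "joint_efforts": joint torques, N m; "position": TCP position; "tcp_rot": TCP orientation; "ft_force": force on the tool from outside, world axes, zero at the start; "wrist_torque": the same for the moment, N m; "grip_width": finger opening in m; "gripper_force": force on a finger pad.
Only numpy, scipy, OpenCV 4.12 (cv2) and the standard library are available. Lean on these libraries where they do the work, as an engineer would, in place of code of your own. Each camera call takes 0.05 s, during which the arm holds its last target. There are 200 camera calls.

## Working session

There is one attempt and no reset: what is moved stays moved. The work goes in short steps, Python scripts to look and compute and a shell command to move; the robot and the scene stay as the last step left them, time stands still between calls to the robot, and variables do not carry over. Pictures are saved under pics/ and viewed, at most 10 in all, crops included, and the job is handed in when it is done.

```bash
mkdir -p pics; python3 - <<'E'
from rig import *
import cv2
s=state(); print(s['time_s'],s['position'],s['tcp_rot'],s['ft_force'])
for n in("scene","top"):
    cv2.imwrite(f"pics/{n}0.png",capture(n)); c=get_calibration(n); print(n,c)
E
```

```text
0.0 [0.19992975 0.5383412  0.24909022] [-0.55575943 -3.09126052  0.00347205] [-0.49062115  1.00254731 -0.93928805]
scene {'mtx': array([[484.78779388,   0.        , 319.75981597],
       [  0.        , 484.78779388, 197.62066953],
       [  0.        ,   0.        ,   1.        ]]), 'k1': -0.07667847262399007, 'rvec': array([ 1.13598282,  2.34764338, -1.03990949]), 'tvec': array([ 0.34701907, -0.22069714,  1.53446964])}
top {'mtx': array([[362.03387295,   0.        , 323.24549152],
       [  0.        , 362.03387295, 204.09634739],
       [  0.        ,   0.        ,   1.        ]]), 'k1': -0.07151672974963266, 'rvec': array([ 2.10761569, -2.15239554,  0.19968973]), 'tvec': array([0.06987756, 0.62320057, 0.95058757])}
```

View pics/scene0.png

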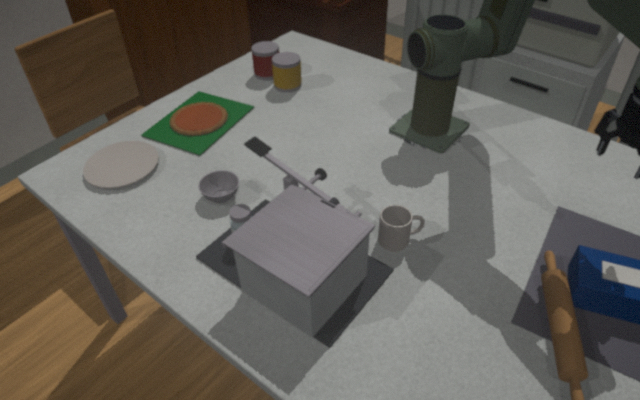

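View pics/top0.png

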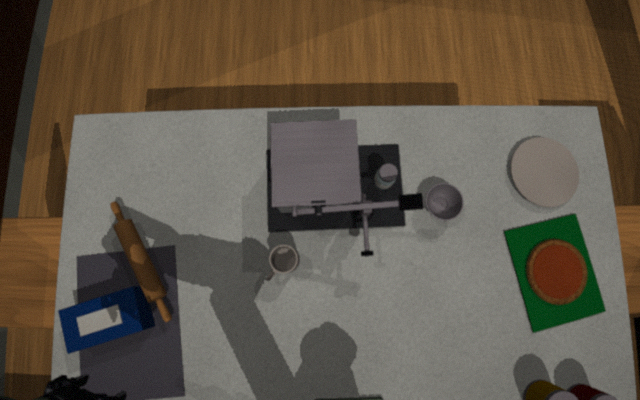

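The top view shows the flap corners at about (271,124), (356,121), (360,204) and (272,207), the paddle at (411,202) and the knob at (367,253). The plate corners are at (399,145), (404,225) and (270,231). The bowl (442,202) lies just beyond the paddle, and the mug is at (284,259). In the scene view the paddle is at (258,146) and the knob at (320,175).

```bash
cat > h.py <<'E'
import numpy as np, cv2
from rig import *
def proj(c,P):
    d=np.array([c['k1'],0,0,0,0.])
    return cv2.projectPoints(np.asarray(P,float).reshape(-1,1,3),c['rvec'],c['tvec'],c['mtx'],d)[0][:,0]
def onplane(c,uv,z):
    n=cv2.undistortPoints(np.array([[uv]],float),c['mtx'],np.array([c['k1'],0,0,0,0.]))[0,0]
    R=cv2.Rodrigues(c['rvec'])[0]; o=-R.T@c['tvec']; v=R.T@np.array([*n,1]); return o+v*(z-o[2])/v[2]
E
python3 - <<'E'
from h import *
from scipy.optimize import least_squares
from scipy.spatial.transform import Rotation as R
t=get_calibration('top'); s=get_calibration('scene')
L=np.array([[.111,.107,.167],[.111,-.115,.167],[-.111,-.115,.167],[-.111,.107,.167],[-.122,-.225,.221],[.095,-.26,.008],[-.155,-.26,.008],[-.155,.14,.008]])
U=np.array([[271,124],[356,121],[360,204],[272,207],[411,202],[399,145],[404,225],[270,231.]])
W=lambda p,Q:np.c_[np.cos(p[2])*Q[:,0]-np.sin(p[2])*Q[:,1]+p[0],np.sin(p[2])*Q[:,0]+np.cos(p[2])*Q[:,1]+p[1],Q[:,2]]
def f(p):
    return np.r_[(proj(t,W(p,L))-U).ravel(),(proj(s,W(p,L[4:5]))-[258,146]).ravel()]
r=least_squares(f,[.6,.1,0]); p=r.x; print(p.round(4)); print(r.fun.reshape(-1,2).round(1))
k=onplane(t,(367,253),.105); print('knob',k, proj(s,[k]))
c,n=np.cos(p[2]),np.sin(p[2]); d=k[:2]-p[:2]; print('knob caddy',c*d[0]+n*d[1],-n*d[0]+c*d[1])
pts=W(p,np.array([[-.24,-.13,.105],[-.195,-.13,.105],[-.122,-.225,.221],[-.122,-.235,.166],[-.122,-.231,.110]])); print(pts.round(4))
print('bowl',onplane(t,(442,202),.05),'mug',onplane(t,(284,259),.085),'jar',onplane(t,(387,171),.1))
S=state(); print(R.from_rotvec(S['tcp_rot']).as_matrix().round(3))
E
```

```text
[0.7124 0.0813 0.0204]
[[-0.9 -1.3]
 [-0.2 -1.6]
 [ 1.1 -0.4]
 [-0.7  0.2]
 [-0.2  0.1]
 [-0.  -0.8]
 [ 1.9  1.4]
 [-2.3  1.1]
 [-0.4 -2.3]]
knob [ 0.48471021 -0.05324511  0.105     ] [[319.78371015 173.71681521]]
knob caddy -0.23033811094342818 -0.12986339625858628
[[ 0.4751 -0.0536  0.105 ]
 [ 0.52   -0.0527  0.105 ]
 [ 0.595  -0.1462  0.221 ]
 [ 0.5952 -0.1562  0.166 ]
 [ 0.5951 -0.1522  0.11  ]]
bowl [ 0.62476678 -0.27916042  0.05      ] mug [0.47454006 0.16344877 0.085     ] jar [ 0.70423346 -0.11773764  0.1       ]
[[-0.937  0.348 -0.001]
 [ 0.348  0.937 -0.002]
 [ 0.    -0.002 -1.   ]]
```

```bash
python3 -m handwheel '[[0,0,0,0,0,-7.2,1],[0,0,0,0,0,-7.2,1],[0,0,0,0,0,-7.2,1],[-0.015,-0.04,0,0,0,0,1],[-0.015,-0.04,0,0,0,0,1],[-0.015,-0.04,0,0,0,0,1],[-0.015,-0.04,0,0,0,0,1],[-0.015,-0.04,0,0,0,0,1],[-0.015,-0.04,0,0,0,0,1],[-0.015,-0.04,0,0,0,0,1]]' 40; python3 -m handwheel '[[-0.015,-0.04,0,0,0,0,1],[-0.015,-0.04,0,0,0,0,1],[-0.015,-0.04,0,0,0,0,1],[-0.015,-0.04,0,0,0,0,1],[-0.015,-0.04,0,0,0,0,1],[-0.015,-0.04,0,0,0,0,1],[-0.015,-0.04,0,0,0,0,1],[-0.01,-0.037,0,0,0,0,1],[0,0,0,0,0,0,1],[0,0,0,0,0,0,1]]'
```

```text
time_s: 1.35
position: [0.3112, 0.2598, 0.2499]
tcp_rot: [0.034, -3.141, 0.0]
ft_force: [0.5, 0.5, -0.0]
grip_width: -0.0003
gripper_force: 0.0
time_s: 2.6
position: [0.4323, -0.0527, 0.2498]
tcp_rot: [0.033, -3.14, -0.002]
ft_force: [0.2, 0.4, -0.8]
grip_width: -0.0002
gripper_force: 0.0
```

```bash
python3 -m handwheel '[[0,0,0.04,0,0,0,1],[0,0,0.04,0,0,0,1],[0,0,0.04,0,0,0,1],[0,0,0.026,0,0,0,1],[0,0,0,0,0,0,1],[-0.015,0,0,0,0,0,1],[-0.01,0,0,0,0,0,1],[-0.005,0,0,0,0,0,1],[0,0,0,0,0,0,1]]'; python3 - <<'E'
from h import *
a=capture('top')[140:290,280:460]; b=capture('scene')[90:240,200:380]
cv2.imwrite('pics/a1.png',np.hstack([cv2.resize(a,(400,333)),cv2.resize(b,(400,333))]))
E
```

```text
time_s: 3.72
position: [0.4638, -0.0527, 0.1048]
tcp_rot: [-0.034, 3.14, -0.001]
ft_force: [-0.1, -0.3, -1.0]
grip_width: -0.0001
gripper_force: 0.0
```

View pics/a1.png

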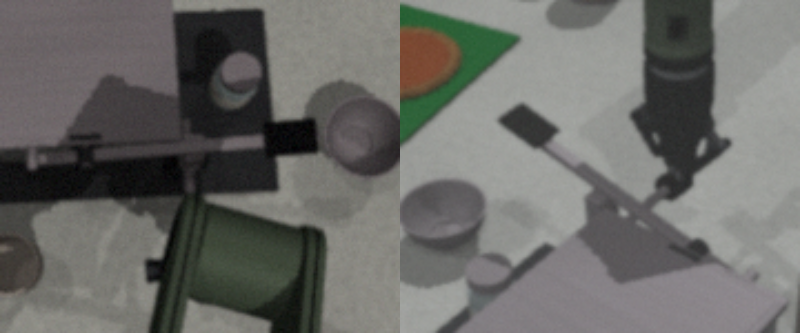

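The crops show the closed fingertips right behind the knob (right crop, about 675,185) and in line with it, and nothing has been touched yet. Next I push along +x.

```bash
python3 -m handwheel '[[-0.008,0,0,0,0,0,1],[-0.008,0,0,0,0,0,1],[-0.008,0,0,0,0,0,1],[-0.006,0,0,0,0,0,1],[-0.004,0,0,0,0,0,1],[0,0,0,0,0,0,1]]';python3 -m handwheel '[[-0.004,0,0,0,0,0,1],[-0.003,0,0,0,0,0,1],[0,0,0,0,0,0,1]]'
```

```text
time_s: 4.58
position: [0.4975, -0.0519, 0.1042]
tcp_rot: [-0.033, 3.141, -0.0]
ft_force: [-0.5, 1.0, -1.9]
grip_width: -0.0003
gripper_force: 0.6
time_s: 4.95
position: [0.5043, -0.0517, 0.1043]
tcp_rot: [-0.033, 3.141, -0.0]
ft_force: [-1.8, 0.5, -1.3]
grip_width: -0.0002
gripper_force: 0.8
```

```bash
for i in 1 2; do python3 -m handwheel '[[-0.002,0,0,0,0,0,1],[-0.002,0,0,0,0,0,1],[0,0,0,0,0,0,1]]' | sed -n '1,2p;4p'; done; python3 - <<'E'
from h import *
b=capture('scene')[90:240,200:380]
cv2.imwrite('pics/a2.png',cv2.resize(b,(720,600)))
E
```

```text
time_s: 5.32
position: [0.5082, -0.0517, 0.1043]
ft_force: [-1.8, 0.0, -1.0]
time_s: 5.7
position: [0.5094, -0.0516, 0.1041]
ft_force: [-10.6, -0.1, 5.6]
```

View pics/a2.png

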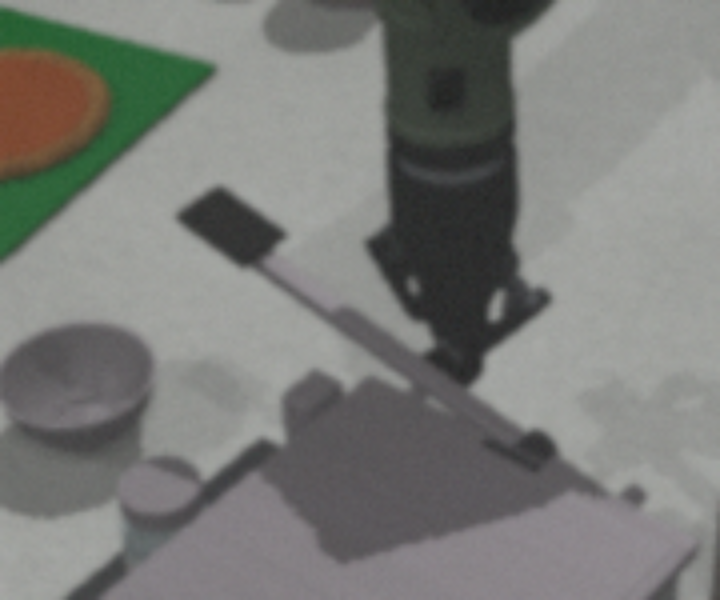

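The push stopped at x = 0.509 with the force rising to 10.6 N, as predicted for the end stop. The picture shows the catch block on the box side, clear of the lever (at about 310,400). Next I back off, rise and go over the paddle.

```bash
python3 -m handwheel '[[0.02,0,0,0,0,0,1],[0.035,0,0,0,0,0,1],[0,0,0.0,0,0,0,1],[0,0,-0.05,0,0,0,1],[0,0,-0.05,0,0,0,1],[0,0,-0.05,0,0,0,1],[0,0,-0.04,0,0,0,1],[-0.035,-0.026,0,0,0,0,1],[-0.035,-0.026,0,0,0,0,1],[-0.035,-0.026,0,0,0,0,1]]'; python3 -m handwheel '[[-0.034,-0.025,0,0,0,0,1],[0,0,0,0,0,0,1],[0,0,0,0,0,0,1]]'
```

```text
time_s: 7.0
position: [0.5667, -0.1298, 0.2959]
tcp_rot: [-0.033, 3.136, -0.003]
ft_force: [0.7, -0.3, 0.4]
grip_width: 0.0001
gripper_force: 0.0
time_s: 7.38
position: [0.5986, -0.1527, 0.2945]
tcp_rot: [-0.033, 3.14, -0.0]
ft_force: [-0.0, 1.0, 0.3]
grip_width: -0.0002
gripper_force: 0.0
```

```bash
python3 -m handwheel '[[0.004,0,0.02,0,0,0,1],[0,0,0.025,0,0,0,1],[0,0,0,0,0,0,1]]'; python3 - <<'E'
from h import *
a=capture('top')[140:290,280:460]; b=capture('scene')[90:240,200:380]
cv2.imwrite('pics/a3.png',np.hstack([cv2.resize(a,(400,333)),cv2.resize(b,(400,333))]))
E
```

```text
time_s: 7.75
position: [0.5923, -0.1514, 0.2476]
tcp_rot: [0.034, -3.138, -0.003]
ft_force: [-0.1, 0.7, -0.4]
grip_width: 0.0002
gripper_force: 0.0
```

View pics/a3.png

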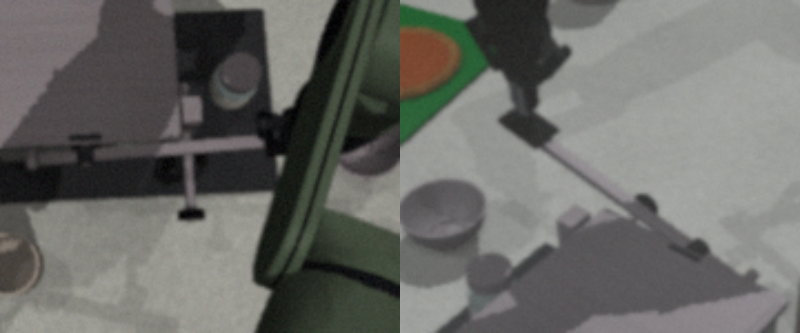

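The tips stand over the middle of the paddle (right crop, about 525,115). The knob has stayed in and the block is clear of the lever. Next I press down.

```bash
python3 -m handwheel '[[-0.002,0,0.008,0,0,0,1],[0,0,0.012,0,0,0,1],[0,-0.002,0.012,0,0,0,1],[0,-0.002,0.012,0,0,0,1],[0,0,0,0,0,0,1]]';  python3 -m handwheel '[[0,0,0.012,0,0,0,1],[0,0,0.012,0,0,0,1],[0,0,0.012,0,0,0,1],[0,0,0.012,0,0,0,1],[0,0,0,0,0,0,1]]'
```

```text
time_s: 8.48
position: [0.5978, -0.1593, 0.2076]
tcp_rot: [-0.032, 3.136, -0.008]
ft_force: [-0.4, -3.4, 7.3]
grip_width: -0.0002
gripper_force: 3.4
time_s: 9.1
position: [0.5979, -0.1598, 0.1592]
tcp_rot: [-0.032, 3.137, -0.009]
ft_force: [-0.7, -4.6, 7.3]
grip_width: 0.0002
gripper_force: 3.9
```

```bash
python3 -m handwheel '[[0,0,0.01,0,0,0,1],[0,0.002,0.01,0,0,0,1],[0,0.002,0.007,0,0,0,1],[0,0,0,0,0,0,1]]'|sed -n '1,2p;4p';  for i in 1 2 3; do python3 -m handwheel '[[0,0,0.002,0,0,0,1],[0,0,0,0,0,0,1]]'|sed -n '1,2p;4p'; done
```

```text
time_s: 9.6
position: [0.5979, -0.1564, 0.1332]
ft_force: [-1.0, -6.5, 8.4]
time_s: 9.85
position: [0.598, -0.1562, 0.1316]
ft_force: [-2.8, -5.2, 9.5]
time_s: 10.1
position: [0.598, -0.1558, 0.13]
ft_force: [-3.9, -4.3, 11.7]
time_s: 10.35
position: [0.598, -0.1557, 0.1286]
ft_force: [-4.1, -3.7, 15.4]
```

```bash
for i in 1 2; do python3 -m handwheel '[[0,0,0.002,0,0,0,1],[0,0,0,0,0,0,1],[0,0,0,0,0,0,1]]'|sed -n '1,2p;4p'; done; python3 - <<'E'
from h import *
a=capture('top')[100:290,240:460]; b=capture('scene')[90:340,180:420]
cv2.imwrite('pics/a4.png',np.hstack([cv2.resize(a,(400,345)),cv2.resize(b,(400,345))]))
E
```

```text
time_s: 10.72
position: [0.5981, -0.1557, 0.1284]
ft_force: [-7.5, -1.6, 22.2]
time_s: 11.1
position: [0.5983, -0.1557, 0.1282]
ft_force: [-11.2, -1.3, 29.6]
```

View pics/a4.png

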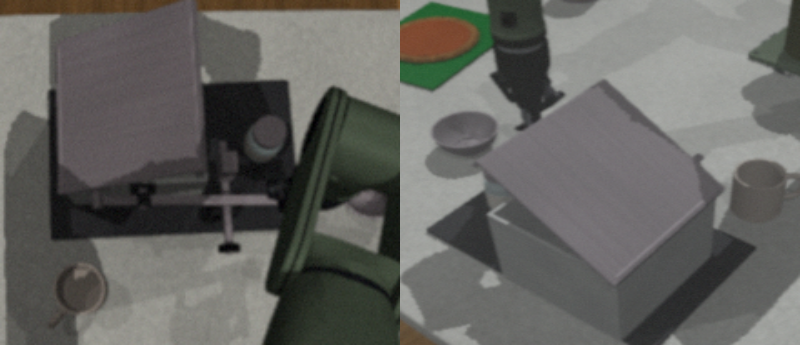

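The flap is fully raised, the bystanders are where they were, and the lever is on its stop: z holds at 0.128 while the force rises. I'll ease the push slightly and check that it stays steady.

```bash
python3 -m handwheel '[[0.001,0,-0.0015,0,0,0,1],[0,0,0,0,0,0,1],[0,0,0,0,0,0,1],[0,0,0,0,0,0,1],[0,0,0,0,0,0,1],[0,0,0,0,0,0,1],[0,0,0,0,0,0,1],[0,0,0,0,0,0,1]]'
```

```text
time_s: 12.2
position: [0.598, -0.1557, 0.1283]
tcp_rot: [-0.033, 3.134, -0.01]
ft_force: [-6.0, -1.4, 21.9]
grip_width: -0.0002
gripper_force: 11.0
```

```bash
python3 -c "from rig import *; print(finish_job())"
```

```text
the job is handed in; nothing more can be done
None
```

The catch is fully in, the paddle is held down on its end stop with about 22 N and the flap is fully raised. The jar, mug and bowl were left where they stood, and the job was handed in at about 12 s.

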